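# Load the filter test nests in order

### The arm

A 6-joint arm with a two-finger parallel gripper is mounted at the origin on the work surface. World frame = base frame: x ahead of the robot, y to its left, z up, the work surface at z = 0. Lengths are in m, angles in degrees, forces in N, time in s.
With the tool pointing down it reaches from about 0.3 to 0.75 m from the base axis. Payload 8.5 kg.
Tool frame: the origin (TCP) lies midway between the tips of the shut fingers; the grasp point (between the pads) lies 19 mm behind it; z points along the fingers, y is the direction in which the jaws open and shut (so a half turn about z gives the same grasp; the last joint's range is limited). The gripper opens to 85 mm and grips with 20 to 120 N. Pads are 22 mm wide; open, the fingers measure 114 mm over their backs; the gripper's body (76 mm by 85 mm) begins 54 mm behind the grasp point. The pads swing forward as they close: fully open they stand 13 mm farther back than shut.
Start: joints at [52.294, 21.807, 74.336, -0, 83.858, -12.336], TCP at [0.236, 0.497, 0.231] pointing down, gripper open.
Joint ranges: [-178.18, 178.18], [-50.72, 133.34], [12.68, 142.11], [-81.47, 261.47], [9.98, 163.14], [-165.26, 165.26]. Speed limits (degrees/s): [136.94, 136.94, 180, 180, 180, 180].

### API

Orientations are given as a 3x3 rotation matrix whose columns are the frame's x, y, z axes.
In Python, from rig import env, viewer, ticket gives the robot as it stands. The module is installed in compiled form; this text tells all that it offers.
- The arm moves only by the shell command python3 -m pendant 'ROWS' [FORCE]. ROWS is JSON, a list of rows, each a list of 3 entries, a list of its own where there are three numbers: the shift along the world's x, y, z in mm, then the turn about the world's z in rad, then the opening, from -1 (shut) to 1 (fully open). A call has 1 to 12 rows; each row shifts and turns the pose as measured when the row begins; what a row does not reach is not made up. A row lasts 1/8 s, in which the tool goes at most 62.5 mm and 10.7 degrees, less where a joint would pass 70% of its speed; a pose out of reach is approached as far as the arm can. A call with a gripper value outside its range is refused whole. The fingers move at their own pace and stop on an object; FORCE is the grip in N (left out, the last holds). Time passes only in rows, so rows that do not move let the fingers close. It gives the time, the measured TCP pose, the force and the opening at its end, in the units of the state.
- env.observe(): the state, without advancing time (a new reading comes with each control period).
- viewer.get_image(name): name is "side" or "top" or "wrist"; returns (picture, depth): 480x640x3 uint8, red, green, blue; 480x640 float32, m along the optical axis (not along the pixel's ray), 0 where there is no reading.
- viewer.camera_params(name): a dict with "fx", "fy", "cx", "cy" (pixels), "rvec" (rotation vector, rad) and "tvec" (3), from world to camera coordinates, as OpenCV has them; the wrist camera has in their place "T_tool_cam" (4x4, takes a point from camera to tool coordinates, whose origin is the TCP and whose axes are the flange's). Camera axes: x right, y down, z forward; pixel columns grow to the right and rows downward; lengths in m; the calibration is good to about 2 mm. A picture is of the moment at which its call begins: read the wrist's pose just before it. camera_params takes no time and is no camera call.
- ticket.close_job(): hands the job in, once; it reports no verdict.
The state is a dict: "time_s": time; "q": joint angles; "qvel": joint speeds; "joint_efforts": joint torques, N m; "position": TCP position; "tool_rot": TCP orientation; "ft_force": force on the tool from outside, world axes, zero at the start; "wrist_torque": the same for the moment, N m; "grip_width": finger opening in m.
Only numpy, scipy, OpenCV 4.12 (cv2) and the standard library are available. Lean on these libraries where they do the work, as an engineer would, in place of code of your own. Each camera call takes 0.05 s, during which the arm holds its last target. There are 200 camera calls.

### The job

Load the test nests in the order of the dots on their bridges: one, then two, then three. Slide the red-headed filter unit lying in front of each nest along the bench, bowl first, under the bridge until it is fully home against the stop with the orange plunger pressed in, and leave it there. Push gently (the stops are set at different depths; never shove a unit with more than 25 newtons), do not lift or tip the units, and leave the jar, carton and bin alone.

Things in the scene. Friction and masses are not known exactly. Their poses are not given: they have to be found in the camera images.
- nest1: fixed aluminium nest with one black dot on its blue bridge. Origin on the bench, mid-channel, where the channel begins; +x runs in. Walls' inside faces at y +-37 mm, 8 thick, 40 high, x 0 to 165 mm; lead-ins flare to y +-57 at x -35 mm; the bench is the floor. Bridge over x 43 to 77 mm, underside 60, top 67 mm up. A grey stop block with an orange plunger stands in the channel, see the switch.
- unit1: loose air-filter unit lying before nest 1, where it belongs: red head block 40 (x) x 64 (y) x 48 (z) mm, clear bowl (46 mm diameter) and brass stub (22 mm) along +x, 0.26 to 0.46 kg. Origin under the middle of the head, on the bench; +z up. Flat rear face at x -20 mm, bowl x 20 to 92 mm, stub's tip at x 104 mm.
- switch1 (a joint): travel (m) of the sprung orange plunger in nest 1: 0 = 10 mm proud of the grey stop's face, 0.010 = pressed flush, the unit's stub on the stop. Plunger 24 mm diameter, 24 mm up. Stop cushioned, 4 N per mm. The stop's face is between x 107 and 129 mm in the nest, set anew each time. Spring under 1 N: bench friction keeps a unit in.
- nest2: fixed aluminium nest with two black dots on its blue bridge. Origin on the bench, mid-channel, where the channel begins; +x runs in. Walls' inside faces at y +-37 mm, 8 thick, 40 high, x 0 to 165 mm; lead-ins flare to y +-57 at x -35 mm; the bench is the floor. Bridge over x 43 to 77 mm, underside 60, top 67 mm up. A grey stop block with an orange plunger stands in the channel, see the switch.
- unit2: loose air-filter unit lying before nest 2, where it belongs: red head block 40 (x) x 64 (y) x 48 (z) mm, clear bowl (46 mm diameter) and brass stub (22 mm) along +x, 0.26 to 0.46 kg. Origin under the middle of the head, on the bench; +z up. Flat rear face at x -20 mm, bowl x 20 to 92 mm, stub's tip at x 104 mm.
- switch2 (a joint): travel (m) of the sprung orange plunger in nest 2: 0 = 10 mm proud of the grey stop's face, 0.010 = pressed flush, the unit's stub on the stop. Plunger 24 mm diameter, 24 mm up. Stop cushioned, 4 N per mm. The stop's face is between x 107 and 129 mm in the nest, set anew each time. Spring under 1 N: bench friction keeps a unit in.
- nest3: fixed aluminium nest with three black dots on its blue bridge. Origin on the bench, mid-channel, where the channel begins; +x runs in. Walls' inside faces at y +-37 mm, 8 thick, 40 high, x 0 to 165 mm; lead-ins flare to y +-57 at x -35 mm; the bench is the floor. Bridge over x 43 to 77 mm, underside 60, top 67 mm up. A grey stop block with an orange plunger stands in the channel, see the switch.
- unit3: loose air-filter unit lying before nest 3, where it belongs: red head block 40 (x) x 64 (y) x 48 (z) mm, clear bowl (46 mm diameter) and brass stub (22 mm) along +x, 0.26 to 0.46 kg. Origin under the middle of the head, on the bench; +z up. Flat rear face at x -20 mm, bowl x 20 to 92 mm, stub's tip at x 104 mm.
- switch3 (a joint): travel (m) of the sprung orange plunger in nest 3: 0 = 10 mm proud of the grey stop's face, 0.010 = pressed flush, the unit's stub on the stop. Plunger 24 mm diameter, 24 mm up. Stop cushioned, 4 N per mm. The stop's face is between x 107 and 129 mm in the nest, set anew each time. Spring under 1 N: bench friction keeps a unit in.
- tub: bystander: closed white jar, 72 mm diameter, 85 mm high, origin under its centre
- carton: bystander: cardboard carton 70 x 90 x 60 mm, origin under its centre
- bin: bystander: open blue plastic bin 120 x 100 x 55 mm, origin under its centre
There are look-alikes about, which are no part of the job. Leave any pink or turquoise look-alike of the unit2 alone. Leave any turquoise look-alike of the unit3 alone.

How it is judged (in metres and radians):
On the way, in this order (a step that is already met when the one before it is completed fails the run):
1. the unit of nest 1 lies home in nest 1 with its switch pressed (value of joint switch1 above 0.006 m and x of unit1 in the frame of nest1 between -0.006 and 0.034 m and y of unit1 in the frame of nest1 between -0.008 and 0.008 m and angle between the x axis of unit1 and the x axis of nest1, either way round below 0.14 rad and angle between unit1's own z axis and vertical below 0.1 rad and linear speed of unit1 below 0.02 m/s), for 0.2 s.
2. the unit of nest 2 lies home in nest 2 with its switch pressed, the earlier ones still home (all of step 1 and value of joint switch2 above 0.006 m and x of unit2 in the frame of nest2 between -0.006 and 0.034 m and y of unit2 in the frame of nest2 between -0.008 and 0.008 m and angle between the x axis of unit2 and the x axis of nest2, either way round below 0.14 rad and angle between unit2's own z axis and vertical below 0.1 rad and linear speed of unit2 below 0.02 m/s), for 0.2 s.
3. the unit of nest 3 lies home in nest 3 with its switch pressed, the earlier ones still home (all of step 2 and value of joint switch3 above 0.006 m and x of unit3 in the frame of nest3 between -0.006 and 0.034 m and y of unit3 in the frame of nest3 between -0.008 and 0.008 m and angle between the x axis of unit3 and the x axis of nest3, either way round below 0.14 rad and angle between unit3's own z axis and vertical below 0.1 rad and linear speed of unit3 below 0.02 m/s), for 0.2 s.
At the end, for the whole second after the job is handed in: Each of the three units lies at rest and upright in its own nest, bowl first: origin 6 mm before to 34 mm past the channel's beginning, within 8 mm of its centre line and 0.14 rad of its direction, with its switch plunger pressed in by more than 6 mm of its 10 mm (all of step 3); the robot touches nothing.
It fails at once if a unit lifted more than 15 mm off the bench or tipped by more than 0.3 rad (height (world z) of any of unit1, unit2, unit3 above 0.015 m or angle between any of unit1, unit2, unit3's own z axis and vertical above 0.3 rad).
It fails at once if the fingers shove a unit with more than 25 N (contact force between the fingers and unit1 above 25 N or contact force between the fingers and unit2 above 25 N or contact force between the fingers and unit3 above 25 N).
It fails at once if the jar, carton or bin moved by more than 15 mm (distance of any of tub, carton, bin from where it was at the start of the episode above 0.015 m).
It also fails if it takes over 72 s, if anything falls off the work surface, if the arm or the gripper's body presses on something with over 40 N, if the wrist force passes 120 N, or if a joint passes its speed limit or range.

## Working session

There is one attempt and no reset: what is moved stays moved. The work goes in short steps, Python scripts to look and compute and a shell command to move; the robot and the scene stay as the last step left them, time stands still between calls to the robot, and variables do not carry over. Pictures are saved under pics/ and viewed, about 8 in all and at most 12, crops included, and the job is handed in when it is done.

```bash
mkdir -p pics; cat > h.py <<'E'
from rig import env, viewer, ticket
import numpy as np, cv2
def shot(n,f):
    im,d=viewer.get_image(n); cv2.imwrite('pics/'+f+'.png',im[:,:,::-1]); np.savez('pics/'+f,im=im,d=d); return im,d
def cloud(n,d):
    p=viewer.camera_params(n); v,u=np.mgrid[:480,:640]
    c=np.stack([(u-p['cx'])/p['fx']*d,(v-p['cy'])/p['fy']*d,d],-1)
    R=cv2.Rodrigues(np.array(p['rvec'],float))[0]
    return (c-np.array(p['tvec']).ravel())@R
E
python3 - <<'E'
from h import *
for n in('top','side'):
    im,d=shot(n,n+'0'); np.save('pics/'+n+'0w.npy',cloud(n,d))
s=env.observe(); print(s['position'],s['ft_force'],s['grip_width'],s['time_s'])
E
```

```text
[0.23549393 0.49675061 0.23077395] [0.21017458 0.41259879 0.25045775] 0.08571911323549504 0.1
```

View pics/top0.png

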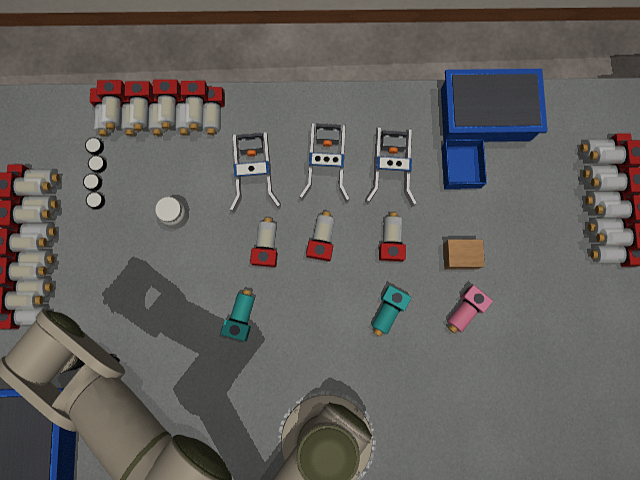

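View pics/side0.png

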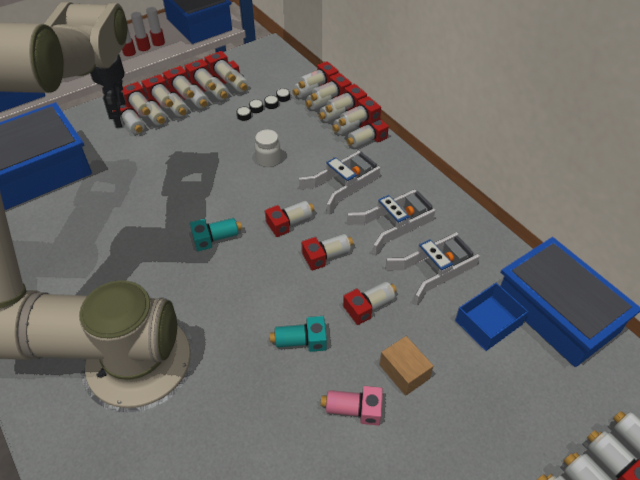

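The top view shows nest 1 at (252,168), nest 3 at (325,158) and nest 2 at (395,163). Their red units are at (264,257), (320,250) and (393,252). The turquoise and pink look-alikes lie nearer the robot.

```bash
cat >> h.py <<'E'
def rect(P):
    (c,wh,_)=(r:=cv2.minAreaRect(P.astype(np.float32)*1000)); b=cv2.boxPoints(r)
    return np.array(c),np.array(wh),b
def head_from(b,hint,short=True):
    # heading = direction of the shorter edge pair (short) nearest to hint
    e=[b[1]-b[0],b[2]-b[1]]; e.sort(key=np.linalg.norm); v=e[0] if short else e[1]
    v=v/np.linalg.norm(v); return v*np.sign(v@hint)
def units(im,W,boxes):
    hsv=cv2.cvtColor(im,cv2.COLOR_RGB2HSV); H,S,V=[hsv[...,i].astype(int) for i in range(3)]
    red=((H<8)|(H>172))&(S>150)&(V>60)
    for k,(u0,v0,u1,v1) in boxes.items():
        m=np.zeros(red.shape,bool); m[v0:v1,u0:u1]=1
        P=W[m&red&(W[...,2]>.038)]; c,wh,b=rect(P[:,:2]); h=head_from(b,np.array([1,0]))
        print('unit',k,'c',c.round(1),'size',wh.round(1),'z',np.median(P[:,2]).round(4),'ang',np.degrees(np.arctan2(h[1],h[0])).round(1),len(P))
E
python3 - <<'E'
from h import *
z=np.load('pics/top0.npz'); im=z['im']; W=np.load('pics/top0w.npy')
units(im,W,{1:(245,240,285,272),3:(303,235,340,265),2:(375,238,412,265)})
for k,(u0,v0,u1,v1) in {1:(225,125,285,212),3:(297,118,352,205),2:(362,120,418,210)}.items():
    w=W[v0:v1,u0:u1].reshape(-1,3)
    P=w[(w[:,2]>.06)&(w[:,2]<.075)]; c,wh,b=rect(P[:,:2]); 
    h=head_from(b,np.array([1,0]))
    Q=w[(w[:,2]>.03)&(w[:,2]<.048)]
    print('nest',k,c.round(1),wh.round(1),np.median(P[:,2]).round(4),'ang',np.degrees(np.arctan2(h[1],h[0])).round(1),len(P))
    n=np.array([-h[1],h[0]])
    # straight wall tops, local to the bridge (x+60)
    L=np.c_[(Q[:,:2]*1000-c)@h+60,(Q[:,:2]*1000-c)@n]
    for s in(1,-1):
        M=L[(L[:,1]*s>32)&(L[:,1]*s<52)&(L[:,0]>5)&(L[:,0]<160)]
        f=np.polyfit(M[:,0],M[:,1],1); print('   wall',s,'y@60',np.polyval(f,60).round(1),'slope deg',np.degrees(f[0]).round(2),len(M),'xrange',L[:,0].min().round(),L[:,0].max().round())
    print('   origin',(c-60*h).round(1))
w=W[:,:][(W[...,2]>.02)&(W[...,2]<.12)]
for nm,(u0,v0,u1,v1) in {'turqL':(215,283,262,345),'turqR':(368,280,413,340),'carton':(440,235,488,272),'tub':(150,192,190,228)}.items():
    w=W[v0:v1,u0:u1].reshape(-1,3); w=w[(w[:,2]>.015)&(w[:,2]<.1)]; print(nm,w.min(0).round(3),w.max(0).round(3))
s=env.observe(); print(np.round(s['tool_rot'],3)); print(viewer.camera_params('wrist'))
E
```

```text
unit 1 c [376.8  85.3] size [278.6  67.7] z 0.0481 ang -49.6 312
unit 3 c [374.9  29.5] size [ 63.1 245. ] z 0.0483 ang 79.4 311
unit 2 c [ 467.9 -177. ] size [62.7 42. ] z 0.0481 ang -2.5 317
nest 1 [683.  184.1] [36.8 90.2] 0.0672 ang 4.8 454
   wall 1 y@60 40.3 slope deg -0.47 146 xrange -38.0 166.0
   wall -1 y@60 -41.6 slope deg -0.05 142 xrange -38.0 166.0
   origin [623.2 179.1]
nest 3 [705.2  -9.8] [89.  36.8] 0.0674 ang -3.1 446
   wall 1 y@60 40.7 slope deg -0.84 132 xrange -38.0 166.0
   wall -1 y@60 -41.2 slope deg -0.38 127 xrange -38.0 166.0
   origin [645.3  -6.6]
nest 2 [ 693.5 -185.3] [89.5 37. ] 0.0671 ang -4.6 445
   wall 1 y@60 41.4 slope deg -0.3 155 xrange -39.0 165.0
   wall -1 y@60 -40.6 slope deg 0.15 145 xrange -39.0 165.0
   origin [ 633.7 -180.4]
turqL [0.247 0.179 0.016] [0.375 0.259 0.059]
turqR [ 0.254 -0.219  0.016] [ 0.378 -0.119  0.057]
carton [ 0.422 -0.406  0.015] [ 0.493 -0.313  0.075]
tub [0.54  0.354 0.015] [0.608 0.421 0.095]
[[-0.904  0.428 -0.001]
 [ 0.428  0.904 -0.001]
 [ 0.    -0.001 -1.   ]]
{'fx': 378.20925296740137, 'fy': 378.20925296740137, 'cx': 316.2666899105754, 'cy': 236.8006228372572, 'T_tool_cam': array([[ 1.16099788e-04, -9.50614770e-01, -3.10373236e-01,
         7.92111637e-02],
       [ 9.99999670e-01, -1.39384286e-04,  8.00972771e-04,
         2.20844215e-04],
       [-8.04677698e-04, -3.10373226e-01,  9.50614440e-01,
        -1.43385593e-01],
       [ 0.00000000e+00,  0.00000000e+00,  0.00000000e+00,
         1.00000000e+00]])}
```

```bash
cat >> h.py <<'E'
NEST={1:(np.array([623.2,178.5]),4.5),2:(np.array([633.7,-180.0]),-4.7),3:(np.array([645.3,-6.9]),-3.7)}
def unit(k,im,W,cx,cy,r=120):
    "unit pose (head centre by rectangle, heading by head-to-bowl line) near cx,cy (mm)"
    hsv=cv2.cvtColor(im,cv2.COLOR_RGB2HSV).astype(int); H,S,V=[hsv[...,i] for i in range(3)]
    red=((H<8)|(H>172))&(S>150)&(V>60)
    near=np.hypot(W[...,0]*1000-cx,W[...,1]*1000-cy)<r
    P=W[red&near&(W[...,2]>.044)&(W[...,2]<.053)]*1000
    c,wh,b=rect(P[:,:2]/1000); h=head_from(b,np.array([1,0])); n=np.array([-h[1],h[0]])
    a=np.degrees(np.arctan2(h[1],h[0]))
    Q=W[near&~red&(W[...,2]>.03)&(W[...,2]<.053)]*1000; q=(Q[:,:2]-c)@np.c_[h,n]
    q=q[(q[:,0]>26)&(q[:,0]<90)&(abs(q[:,1])<35)]
    if len(q)>20:
        f=np.polyfit(q[:,0],q[:,1],1); a2=a+np.degrees(np.arctan2(q[:,1].mean(),q[:,0].mean())); a3=a+np.degrees(np.arctan(f[0]))
    else: a2=a3=np.nan
    O,t=NEST[k]; t=np.radians(t); R=np.array([[np.cos(t),-np.sin(t)],[np.sin(t),np.cos(t)]])
    print('unit',k,'c',c.round(1),'size',wh.round(1),'z',np.median(P[:,2]).round(1),'ang',np.round([a,a2,a3],1),'in nest',((c-O)@R).round(1),'dang',(a-np.degrees(t)).round(1),len(P))
def look(f='t'):
    im,d=shot('top',f); return im,cloud('top',d)
E
python3 - <<'E'
from h import *
im=np.load('pics/top0.npz')['im']; W=np.load('pics/top0w.npy')
for k,x,y in((1,460,140),(2,468,-177),(3,475,0)): unit(k,im,W,x,y,75)
E
```

```text
unit 1 c [458.  154.5] size [63.5 40.9] z 48.0 ang [ -6.1  -8.  -10.4] in nest [-166.5  -11. ] dang -10.6 260
unit 2 c [ 467.6 -176.8] size [62.6 41.3] z 48.2 ang [-3.  -2.1 -4.6] in nest [-165.8  -10.4] dang 1.7 258
unit 3 c [473.7  10.9] size [62.9 41. ] z 48.3 ang [-11.4 -12.3 -13.7] in nest [-172.4    6.7] dang -7.7 248
```

```bash
python3 -m pendant '[[[22,-42,0],0.04,-0.3],[[22,-42,0],0.04,-0.3],[[22,-42,0],0.04,-0.3],[[22,-42,0],0.04,-0.3],[[22,-42,0],0.04,-0.3],[[22,-42,0],0.04,-0.3],[[22,-42,0],0.04,-0.3],[[22,-42,0],0.04,-0.3]]' 20
```

```text
time_s: 1.1
position: [0.4132, 0.1516, 0.2284]
tool_rot: [[-0.994, 0.106, -0.003], [0.106, 0.994, -0.004], [0.003, -0.004, -1.0]]
ft_force: [0.5, 0.8, -0.6]
grip_width: 0.03
```

```bash
python3 -m pendant '[[[-4,4,-50],-0.01,-0.3],[[0,3,-50],0,-0.3],[[0,0,-50],0,-0.3],[[0,0,-40],0,-0.3],[[0,0,-20],0,-0.3],[[0,0,0],0,-0.3]]'
```

```text
time_s: 1.85
position: [0.4102, 0.1552, 0.0124]
tool_rot: [[-0.992, 0.123, -0.002], [0.123, 0.992, -0.004], [0.001, -0.004, -1.0]]
ft_force: [-0.2, 0.8, 0.7]
grip_width: 0.0298
```

```bash
python3 -m pendant '[[[5,4,4],0,-0.3],[[5,1,0],0,-0.3],[[4,0,0],0,-0.3],[[3,0,0],0.02,-0.3],[[4,-1,0],0.03,-0.3],[[5,-2,0],0.035,-0.3],[[5,-2,0],0.035,-0.3],[[5,-1,0],0.035,-0.3],[[5,-1,0],0.035,-0.3],[[5,-1,0],0.035,-0.3]]'; python3 -c "
from h import *
im,W=look('a1'); unit(1,im,W,485,155,75)"
```

```text
time_s: 3.1
position: [0.4568, 0.1521, 0.0192]
tool_rot: [[-0.993, -0.117, -0.004], [-0.117, 0.993, -0.004], [0.004, -0.003, -1.0]]
ft_force: [-2.0, -0.5, 2.1]
grip_width: 0.0299
unit 1 c [0. 0.] size [0. 0.] z nan ang [nan nan nan] in nest [-635.3 -129.1] dang nan 0h.py:16: RuntimeWarning: invalid value encountered in divide
  v=v/np.linalg.norm(v); return v*np.sign(v@hint)
  return _methods._mean(a, axis=axis, dtype=dtype,
  ret = ret.dtype.type(ret / rcount)
```

```bash
python3 - <<'E'
from h import *
a,d=shot('side','a1s'); b,_=shot('wrist','a1w'); t=np.load('pics/a1.npz')['im']
cv2.imwrite('pics/a1m.png',cv2.resize(np.hstack([a[60:460,150:550],b[:400,120:520]]),(800,400))[:,:,::-1])
E
```

```text
(no output)
```

View pics/a1m.png

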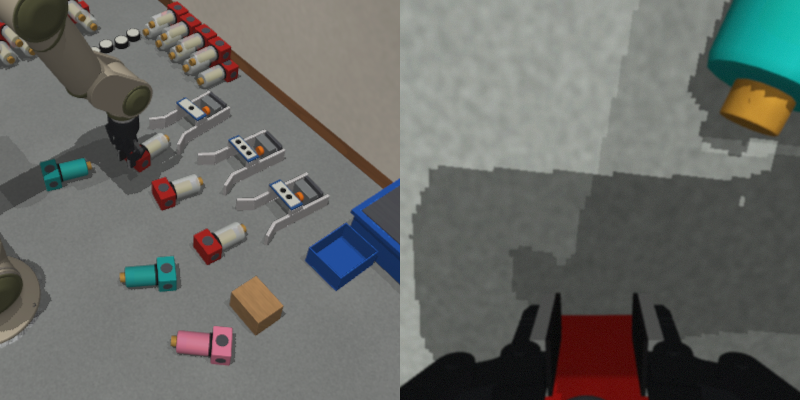

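```bash
cat >> h.py <<'E'
from scipy.optimize import least_squares
def side(k,f,view='side',im=None,W=None,lim=70):
    "bowl axis from the side cloud, guess = tool pose; prints unit offset at bowl middle and heading in the nest frame"
    s=env.observe(); 
    if W is None: im,d=shot(view,f); W=cloud(view,d)
    T=np.array(s['tool_rot']); a0=np.arctan2(-T[0,1],T[1,1]); p=np.array(s['position'][:2])*1000
    h=np.array([np.cos(a0),np.sin(a0)]); n=np.array([-h[1],h[0]]); u0=p+31*h
    hsv=cv2.cvtColor(im,cv2.COLOR_RGB2HSV); sat=hsv[...,1]
    P=W.reshape(-1,3)*1000; ok=(sat.ravel()<110)&(P[:,2]>14)&(P[:,2]<52); P=P[ok]
    q=np.c_[(P[:,:2]-u0)@np.c_[h,n],P[:,2]]; q=q[(q[:,0]>26)&(q[:,0]<lim)&(abs(q[:,1])<40)]
    g=lambda v:np.hypot(q[:,1]-v[0]-v[1]*(q[:,0]-56),q[:,2]-24)-23
    r=least_squares(g,[0,0],loss='soft_l1',f_scale=1)
    O,t=NEST[k]; t=np.radians(t); R=np.array([[np.cos(t),-np.sin(t)],[np.sin(t),np.cos(t)]])
    c=u0+56*h+r.x[0]*n; b=a0+np.arctan(r.x[1]); c0=c-56*np.array([np.cos(b),np.sin(b)])
    print('unit',k,'n',len(q),'res',np.median(abs(r.fun)).round(2),'tool ang',np.degrees(a0-t).round(1),'tool in nest',((p-O)@R).round(1),'unit ang in nest',np.degrees(b-t).round(1),'bowl mid in nest',((c-O)@R).round(1),'unit in nest (if touching)',((c0-O)@R).round(1),'bowl rel tool',r.x.round(2))
E
python3 - <<'E'
from h import *
z=np.load('pics/a1s.npz'); side(1,'',im=z['im'],W=cloud('side',z['d']))
# check of the method on unit 2 against the top measurement
z=np.load('pics/side0.npz'); W=np.load('pics/side0w.npy')
unit(2,z['im'],W,468,-177,75); unit(1,z['im'],W,458,155,75); unit(3,z['im'],W,474,11,60)
E
```

```text
unit 1 n 259 res 1.62 tool ang 2.1 tool in nest [-167.4  -13.3] unit ang in nest 2.1 bowl mid in nest [-80.4 -11.8] unit in nest (if touching) [-136.4  -13.9] bowl rel tool [-1.67  0.  ]
unit 2 c [ 466.2 -179.5] size [64.1 42.3] z 48.1 ang [-3.1 -7.2 -1.8] in nest [-166.9  -13.2] dang 1.6 287
unit 1 c [457.3 151.3] size [67.  41.9] z 48.4 ang [ -4.3 -10.7  -3.4] in nest [-167.5  -14.1] dang -8.8 206
unit 3 c [472.3   8.6] size [64.4 42.1] z 47.4 ang [-13.  -17.6  -7.7] in nest [-173.6    4.3] dang -9.3 243
```

```bash
python3 -m pendant '[[[5,-0.3,0],0.018,-0.3],[[5,-0.2,0],0.018,-0.3],[[5,-0.1,0],0.018,-0.3],[[5,0,0],0.018,-0.3],[[5,0.2,0],0.018,-0.3],[[5,1,0],0,-0.3],[[5,1,0],0,-0.3],[[5,1,0],0,-0.3],[[5,1,0],0,-0.3],[[5,1,0],0,-0.3]]'; python3 -c "
from h import *
side(1,'a2s')"
```

```text
time_s: 4.5
position: [0.5097, 0.157, 0.0192]
tool_rot: [[-0.978, -0.209, -0.004], [-0.209, 0.978, -0.004], [0.005, -0.003, -1.0]]
ft_force: [-2.6, 0.2, 1.2]
grip_width: 0.0296
unit 1 n 228 res 1.52 tool ang 7.6 tool in nest [-114.8  -12.5] unit ang in nest 5.6 bowl mid in nest [-28.3  -3.1] unit in nest (if touching) [-84.   -8.6] bowl rel tool [-2.09 -0.03]
```

```bash
python3 -m pendant '[[[5,1,0],0,-0.3],[[5,1,0],0,-0.3],[[5,1,0],0,-0.3],[[5,1,0],0,-0.3],[[5,1,0],0,-0.3],[[5,2.1,0],-0.024,-0.3],[[5,2,0],-0.024,-0.3],[[5,1.9,0],-0.024,-0.3],[[5,1.8,0],-0.024,-0.3],[[5,1.6,0],-0.024,-0.3]]'; python3 -c "
from h import *
side(1,'a3s');W=viewer.get_image('wrist')[0];cv2.imwrite('pics/a3m.png',np.hstack([cv2.resize(np.load('pics/a3s.npz')['im'][100:260,250:450],(400,320)),cv2.resize(W,(400,320))])[:,:,::-1])"
```

```text
time_s: 5.8
position: [0.5638, 0.1726, 0.0191]
tool_rot: [[-0.997, -0.082, -0.004], [-0.082, 0.997, -0.004], [0.004, -0.003, -1.0]]
ft_force: [-2.2, -0.2, 1.1]
grip_width: 0.0302
unit 1 n 271 res 2.82 tool ang 0.2 tool in nest [-59.7  -1.2] unit ang in nest 2.6 bowl mid in nest [27.3 -2. ] unit in nest (if touching) [-28.6  -4.6] bowl rel tool [-1.15  0.04]
```

View pics/a3m.png

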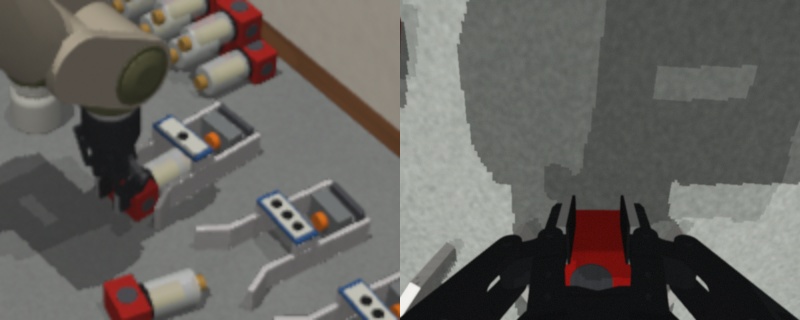

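The wrist crop shows the head centred between the fingers. The side crop shows unit 1's bowl entering the channel under the one-dot bridge. Next I measure the stop depths from the initial cloud.

```bash
python3 -m pendant '[[[5,0.4,0],0,-0.3],[[5,0.4,0],0,-0.3],[[5,0.4,0],0,-0.3],[[5,0.4,0],0,-0.3],[[5,0.4,0],0,-0.3]]'; python3 - <<'E'
from h import *
W=np.load('pics/top0w.npy').reshape(-1,3)*1000; im=np.load('pics/top0.npz')['im'].reshape(-1,3).astype(int)
for k in(1,2,3):
    O,t=NEST[k]; t=np.radians(t); R=np.array([[np.cos(t),-np.sin(t)],[np.sin(t),np.cos(t)]])
    L=np.c_[(W[:,:2]-O)@R,W[:,2]]; m=(abs(L[:,1])<25)&(L[:,0]>80)&(L[:,0]<170)
    q=L[m]; col=im[m]; o=(col[:,0]>150)&(col[:,2]<90)
    print(k,'orange x',np.percentile(q[o][:,0],[0,10,50,90,100]).round(1),'z',q[o][:,2].max().round(1))
    for x in range(92,160,4):
        b=q[(q[:,0]>=x)&(q[:,0]<x+4)&(abs(q[:,1])>14)]; print((x,*np.percentile(b[:,2],[10,50,90]).round()) if len(b) else x,end=' ')
    print()
side(1,'a4s')
E
```

```text
time_s: 6.52
position: [0.5901, 0.1749, 0.019]
tool_rot: [[-0.996, -0.084, -0.004], [-0.084, 0.997, -0.003], [0.005, -0.003, -1.0]]
ft_force: [-3.1, 0.6, 1.3]
grip_width: 0.0301
1 orange x [111.2 111.5 116.5 119.9 122.2] z 41.0
92 (96, np.float64(1.0), np.float64(4.0), np.float64(6.0)) (100, np.float64(-2.0), np.float64(1.0), np.float64(4.0)) (104, np.float64(-6.0), np.float64(1.0), np.float64(4.0)) (108, np.float64(-3.0), np.float64(0.0), np.float64(3.0)) (112, np.float64(-4.0), np.float64(1.0), np.float64(7.0)) (116, np.float64(-4.0), np.float64(3.0), np.float64(25.0)) (120, np.float64(2.0), np.float64(28.0), np.float64(49.0)) (124, np.float64(41.0), np.float64(46.0), np.float64(48.0)) (128, np.float64(45.0), np.float64(48.0), np.float64(51.0)) (132, np.float64(44.0), np.float64(46.0), np.float64(49.0)) (136, np.float64(42.0), np.float64(44.0), np.float64(51.0)) (140, np.float64(45.0), np.float64(47.0), np.float64(52.0)) (144, np.float64(41.0), np.float64(45.0), np.float64(48.0)) (148, np.float64(33.0), np.float64(34.0), np.float64(35.0)) (152, np.float64(29.0), np.float64(35.0), n
[... 1453 characters left out ...]
 np.float64(20.0), np.float64(49.0)) (124, np.float64(3.0), np.float64(38.0), np.float64(51.0)) (128, np.float64(42.0), np.float64(45.0), np.float64(48.0)) (132, np.float64(42.0), np.float64(47.0), np.float64(52.0)) (136, np.float64(44.0), np.float64(46.0), np.float64(50.0)) (140, np.float64(42.0), np.float64(46.0), np.float64(50.0)) (144, np.float64(44.0), np.float64(46.0), np.float64(46.0)) 148 (152, np.float64(30.0), np.float64(37.0), np.float64(46.0)) (156, np.float64(29.0), np.float64(42.0), np.float64(49.0)) 
unit 1 n 209 res 4.07 tool ang 0.3 tool in nest [-33.2  -1. ] unit ang in nest 23.8 bowl mid in nest [53.7  4.6] unit in nest (if touching) [  2.5 -18. ] bowl rel tool [5.14 0.44]
```

```bash
python3 -m pendant '[[[4,0.3,0],0,-0.3],[[4,0.3,0],0,-0.3],[[4,0.3,0],0,-0.3]]'; python3 -m pendant '[[[2,0.2,0],0,-0.3],[[2,0.2,0],0,-0.3]]'
```

```text
time_s: 6.95
position: [0.6033, 0.1759, 0.019]
tool_rot: [[-0.997, -0.083, -0.004], [-0.083, 0.997, -0.003], [0.004, -0.003, -1.0]]
ft_force: [-3.9, 0.7, 2.4]
grip_width: 0.0295
time_s: 7.2
position: [0.6075, 0.1763, 0.0189]
tool_rot: [[-0.997, -0.083, -0.005], [-0.083, 0.997, -0.003], [0.005, -0.003, -1.0]]
ft_force: [-3.7, 1.2, 0.8]
grip_width: 0.0297
```

```bash
python3 -m pendant '[[[2,0.2,0],0,-0.3]]'
```

```text
time_s: 7.32
position: [0.6095, 0.1765, 0.0189]
tool_rot: [[-0.997, -0.083, -0.005], [-0.083, 0.997, -0.003], [0.005, -0.003, -1.0]]
ft_force: [-3.1, -0.2, 1.0]
grip_width: 0.0298
```

```bash
python3 -m pendant '[[[2,0.2,0],0,-0.3]]'
```

```text
time_s: 7.45
position: [0.6115, 0.1766, 0.0189]
tool_rot: [[-0.997, -0.083, -0.005], [-0.083, 0.997, -0.003], [0.006, -0.003, -1.0]]
ft_force: [-6.1, -0.6, 4.8]
grip_width: 0.0298
```

```bash
python3 -m pendant '[[[1,0.1,0],0,-0.3]]'
```

```text
time_s: 7.58
position: [0.6118, 0.1766, 0.0189]
tool_rot: [[-0.997, -0.083, -0.007], [-0.083, 0.997, -0.004], [0.008, -0.003, -1.0]]
ft_force: [-8.0, -0.6, 4.8]
grip_width: 0.0297
```

```bash
python3 -m pendant '[[[0,0,0],0,-0.3]]'
```

```text
time_s: 7.7
position: [0.6118, 0.1766, 0.0189]
tool_rot: [[-0.996, -0.083, -0.007], [-0.083, 0.997, -0.004], [0.008, -0.003, -1.0]]
ft_force: [-3.2, 1.2, 1.6]
grip_width: 0.03
```

```bash
python3 -m pendant '[[[-6,-0.5,0],0,-0.3],[[-15,-1,0],0,-0.3],[[-20,-1,0],0,-0.3],[[-10,0,50],0,-0.3],[[-10,0,50],0,-0.3],[[-20,-40,30],0,-0.3],[[-20,-50,0],-0.02,-0.3],[[-20,-50,0],-0.02,-0.3],[[-20,-50,0],-0.03,-0.3],[[-20,-50,0],-0.03,-0.3],[[-20,-50,0],-0.03,-0.3],[[-10,-40,0],0,-0.3]]'; python3 - <<'E'
from h import *
im,W=look('b0'); unit(1,im,W,640,179,75); unit(2,im,W,468,-177,75); unit(3,im,W,474,11,75)
cv2.imwrite('pics/b0m.png',cv2.resize(im[100:340,200:440],(600,600),interpolation=cv2.INTER_CUBIC)[:,:,::-1])
E
```

```text
time_s: 9.2
position: [0.4188, -0.1652, 0.155]
tool_rot: [[-0.999, 0.046, 0.016], [0.046, 0.999, -0.012], [-0.017, -0.011, -1.0]]
ft_force: [0.4, -0.2, -0.3]
grip_width: 0.03
unit 1 c [640.9 175.6] size [42.4 62.2] z 48.5 ang [2.9 4.4 9.7] in nest [17.4 -4.3] dang -1.6 239
unit 2 c [ 469.4 -153.6] size [ 1.4 27.8] z 47.7 ang [55. nan nan] in nest [-165.9   12.9] dang 59.7 7
unit 3 c [474.1  10.8] size [63.2 41.5] z 48.4 ang [-11.8 -11.5 -10.6] in nest [-171.9    6.6] dang -8.1 250
```

View pics/b0m.png

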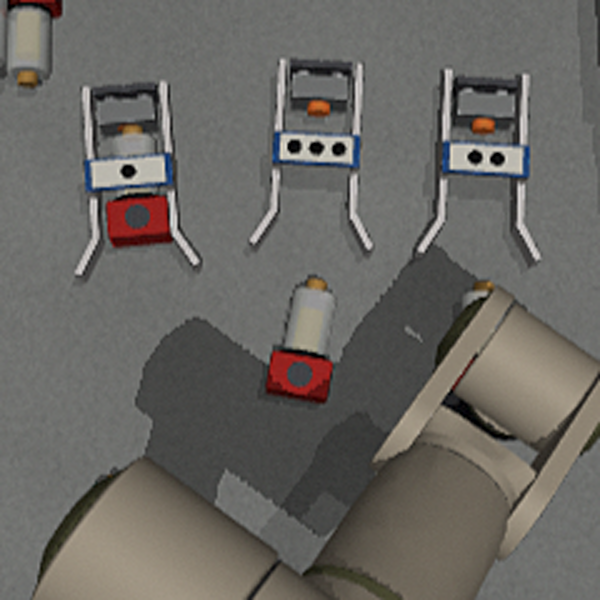

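```bash
python3 -m pendant '[[[-2,-5,-40],0,-0.3],[[-1,-5,-45],0,-0.3],[[0,0,-40],0,-0.3],[[0,0,-12],0,-0.3],[[0,0,0],0,-0.3]]'
```

```text
time_s: 9.88
position: [0.417, -0.1834, 0.0159]
tool_rot: [[-0.998, 0.052, 0.027], [0.052, 0.998, -0.023], [-0.028, -0.021, -0.999]]
ft_force: [0.3, 0.1, 0.9]
grip_width: 0.03
```

```bash
python3 -m pendant '[[[4,3,2],0,-0.3],[[5,3,1],0,-0.3],[[5,0,0],0,-0.3],[[5,0,0],0,-0.3],[[5,-0.8,0],0.016,-0.3],[[5,-0.8,0],0.016,-0.3],[[5,-0.7,0],0.016,-0.3],[[5,-0.6,0],0.016,-0.3],[[5,-0.5,0],0.016,-0.3],[[5,-0.4,0],0.016,-0.3]]'; python3 -c "
from h import *
side(2,'b1s')"
```

```text
time_s: 11.12
position: [0.4691, -0.1812, 0.0213]
tool_rot: [[-0.998, -0.051, 0.03], [-0.052, 0.998, -0.022], [-0.029, -0.023, -0.999]]
ft_force: [-3.4, -0.5, 2.4]
grip_width: 0.0298
unit 2 n 321 res 1.36 tool ang 7.6 tool in nest [-163.9  -14.7] unit ang in nest 9.1 bowl mid in nest [-78.2   0.7] unit in nest (if touching) [-133.5   -8.2] bowl rel tool [3.84 0.03]
```

```bash
python3 -m pendant '[[[-5,0,0],0,-0.3],[[0,5,-1],0,-0.3],[[5,0.2,0],0,-0.3],[[5,0.2,0],0,-0.3],[[5,0.2,0],0,-0.3],[[5,0.2,0],0,-0.3],[[5,0.2,0],0,-0.3],[[5,0.2,0],0,-0.3],[[5,0.2,0],0,-0.3]]'; python3 -c "
from h import *
side(2,'b2s')"
```

```text
time_s: 12.3
position: [0.5016, -0.1744, 0.0203]
tool_rot: [[-0.998, -0.052, 0.031], [-0.052, 0.998, -0.022], [-0.029, -0.024, -0.999]]
ft_force: [-3.4, 0.1, 1.8]
grip_width: 0.0298
unit 2 n 313 res 1.38 tool ang 7.7 tool in nest [-132.1   -5.3] unit ang in nest 8.0 bowl mid in nest [-45.6   4.5] unit in nest (if touching) [-101.1   -3.3] bowl rel tool [-1.83  0.01]
```

```bash
python3 -m pendant '[[[5,1.2,0],-0.022,-0.3],[[5,1.1,0],-0.022,-0.3],[[5,1,0],-0.022,-0.3],[[5,0.9,0],-0.022,-0.3],[[5,0.8,0],-0.022,-0.3],[[5,0.6,0],-0.022,-0.3],[[5,-0.4,0],0,-0.3],[[5,-0.4,0],0,-0.3]]'; python3 -c "
from h import *
side(2,'b3s')"
```

```text
time_s: 13.35
position: [0.5448, -0.169, 0.0202]
tool_rot: [[-0.996, 0.09, 0.027], [0.089, 0.996, -0.026], [-0.03, -0.023, -0.999]]
ft_force: [-4.1, 0.7, 2.2]
grip_width: 0.0298
unit 2 n 390 res 2.46 tool ang -0.5 tool in nest [-89.5   3.7] unit ang in nest 6.7 bowl mid in nest [-2.5  3.6] unit in nest (if touching) [-58.1  -3. ] bowl rel tool [0.62 0.13]
```

```bash
python3 -c "
from h import *
W=viewer.get_image('wrist')[0];S=np.load('pics/b3s.npz')['im'];cv2.imwrite('pics/b3m.png',np.hstack([cv2.resize(S[210:350,320:500],(450,350),interpolation=2),cv2.resize(W[200:,150:500],(350,350))])[:,:,::-1])"
```

```text
(no output)
```

View pics/b3m.png

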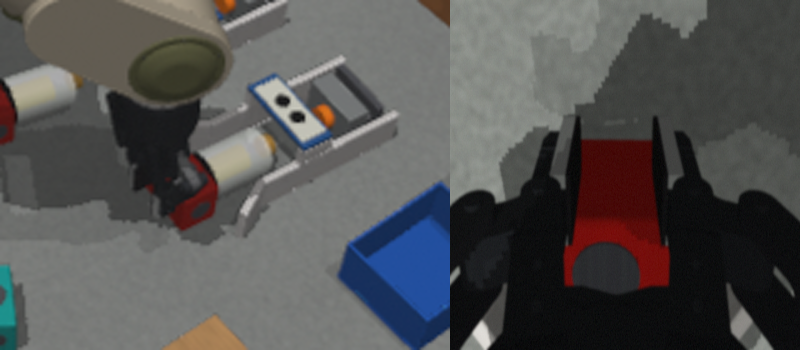

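```bash
python3 -m pendant '[[[5,-0.8,0],0,-0.3],[[5,-0.8,0],0,-0.3],[[5,-0.8,0],0,-0.3],[[5,-0.8,0],0,-0.3],[[5,-0.8,0],0,-0.3],[[5,-0.8,0],0,-0.3],[[5,-0.4,0],0.005,-0.3],[[5,-0.4,0],0,-0.3]]';  python3 -c "
from h import *
side(2,'b4s')"
```

```text
time_s: 14.45
position: [0.5875, -0.1751, 0.0202]
tool_rot: [[-0.996, 0.084, 0.028], [0.084, 0.996, -0.026], [-0.03, -0.023, -0.999]]
ft_force: [-2.8, 0.3, 2.1]
grip_width: 0.0299
unit 2 n 391 res 2.38 tool ang -0.1 tool in nest [-46.5   1.1] unit ang in nest 3.5 bowl mid in nest [40.5  0.7] unit in nest (if touching) [-15.4  -2.7] bowl rel tool [-0.12  0.06]
```

Tool at x = -46.5 in the nest, with home expected near -22 to -20. I'll push most of it, then small steps.

```bash
python3 -m pendant '[[[4,-0.4,0],0,-0.3],[[4,-0.3,0],0,-0.3],[[4,-0.3,0],0,-0.3],[[4,-0.3,0],0,-0.3]]'
```

```text
time_s: 15.0
position: [0.605, -0.1766, 0.0202]
tool_rot: [[-0.996, 0.085, 0.028], [0.084, 0.996, -0.026], [-0.03, -0.023, -0.999]]
ft_force: [-4.5, -0.6, 0.7]
grip_width: 0.03
```

```bash
python3 -m pendant '[[[2,-0.2,0],0,-0.3],[[2,-0.2,0],0,-0.3]]'
```

```text
time_s: 15.25
position: [0.6092, -0.177, 0.0202]
tool_rot: [[-0.996, 0.085, 0.028], [0.084, 0.996, -0.026], [-0.03, -0.023, -0.999]]
ft_force: [-4.8, 0.3, 2.7]
grip_width: 0.0302
```

```bash
python3 -m pendant '[[[2,-0.2,0],0,-0.3]]'
```

```text
time_s: 15.38
position: [0.6112, -0.1771, 0.0202]
tool_rot: [[-0.996, 0.085, 0.027], [0.084, 0.996, -0.026], [-0.03, -0.023, -0.999]]
ft_force: [-3.9, 0.1, 3.1]
grip_width: 0.0297
```

```bash
python3 -m pendant '[[[1.5,-0.1,0],0,-0.3]]'
```

```text
time_s: 15.5
position: [0.6127, -0.1773, 0.0202]
tool_rot: [[-0.996, 0.084, 0.027], [0.084, 0.996, -0.026], [-0.029, -0.023, -0.999]]
ft_force: [-4.9, 0.7, 2.6]
grip_width: 0.0301
```

```bash
python3 -m pendant '[[[1.5,-0.1,0],0,-0.3]]'
```

```text
time_s: 15.62
position: [0.6142, -0.1773, 0.0202]
tool_rot: [[-0.996, 0.085, 0.027], [0.084, 0.996, -0.026], [-0.029, -0.023, -0.999]]
ft_force: [-5.6, 0.6, 2.8]
grip_width: 0.0298
```

```bash
python3 -m pendant '[[[1.5,-0.1,0],0,-0.3]]'
```

```text
time_s: 15.75
position: [0.6149, -0.1773, 0.0201]
tool_rot: [[-0.996, 0.084, 0.025], [0.084, 0.996, -0.025], [-0.027, -0.023, -0.999]]
ft_force: [-11.1, -0.1, 7.4]
grip_width: 0.0299
```

```bash
python3 -m pendant '[[[-6,0.5,0],0,-0.3],[[-15,1,0],0,-0.3],[[-20,1,0],0,-0.3],[[-10,0,50],0,-0.3],[[-10,0,50],0,-0.3],[[-20,30,20],-0.02,-0.3],[[-25,35,0],-0.02,-0.3],[[-25,35,0],-0.02,-0.3],[[-25,35,0],-0.02,-0.3],[[-20,30,0],-0.02,-0.3],[[-15,20,0],-0.02,-0.3],[[0,10,0],0,-0.3]]'; python3 - <<'E'
from h import *
im,W=look('c0'); unit(2,im,W,640,-181,75); unit(1,im,W,640,179,75); unit(3,im,W,474,11,75)
E
```

```text
time_s: 17.25
position: [0.4242, 0.0237, 0.1455]
tool_rot: [[-0.977, 0.21, 0.048], [0.208, 0.977, -0.035], [-0.054, -0.024, -0.998]]
ft_force: [0.7, -1.0, 1.0]
grip_width: 0.0301
unit 2 c [ 643.8 -183.1] size [63.4 42. ] z 48.2 ang [-2.9 -0.6  2.5] in nest [10.3 -2.3] dang 1.8 233
unit 1 c [641.1 175.4] size [41.5 62.4] z 48.3 ang [ 1.7  2.4 12.5] in nest [17.6 -4.5] dang -2.8 233
unit 3 c [0. 0.] size [0. 0.] z nan ang [nan nan nan] in nest [-644.4  -34.8] dang nan 0h.py:16: RuntimeWarning: invalid value encountered in divide
  v=v/np.linalg.norm(v); return v*np.sign(v@hint)
  return _methods._mean(a, axis=axis, dtype=dtype,
  ret = ret.dtype.type(ret / rcount)
```

```bash
python3 -m pendant '[[[-5,0,-40],0,-0.3],[[-2,0,-40],0,-0.3],[[0,0,-30],0,-0.3],[[0,0,-14],0,-0.3],[[0,0,0],0,-0.3]]'
```

```text
time_s: 17.92
position: [0.4245, 0.0213, 0.0184]
tool_rot: [[-0.976, 0.209, 0.059], [0.207, 0.978, -0.036], [-0.066, -0.023, -0.998]]
ft_force: [0.6, 0.1, 0.4]
grip_width: 0.0299
```

```bash
python3 -m pendant '[[[5,-1,1],0,-0.3],[[5,-1,0],0,-0.3],[[5,-1,0],0,-0.3],[[4,-0.8,0],0,-0.3],[[5,-1,0],0,-0.3],[[5,-1,0],0,-0.3],[[5,-1.6,0],0.012,-0.3],[[5,-1.5,0],0.012,-0.3],[[5,-1.5,0],0.012,-0.3],[[5,-1.4,0],0.012,-0.3]]'; python3 -c "
from h import *
side(3,'c1s')"
```

```text
time_s: 19.18
position: [0.4768, 0.0085, 0.0212]
tool_rot: [[-0.985, 0.159, 0.061], [0.157, 0.987, -0.033], [-0.066, -0.023, -0.998]]
ft_force: [-3.1, 0.9, 3.1]
grip_width: 0.0298
unit 3 n 305 res 1.64 tool ang -5.4 tool in nest [-169.1    4.5] unit ang in nest -6.3 bowl mid in nest [-82.4  -3. ] unit in nest (if touching) [-138.1    3.1] bowl rel tool [ 0.7  -0.01]
```

```bash
python3 -m pendant '[[[5,-0.8,0],0,-0.3],[[5,-0.8,0],0,-0.3],[[5,-0.8,0],0,-0.3],[[5,-0.8,0],0,-0.3],[[5,-0.8,0],0,-0.3],[[5,-1.4,0],0.016,-0.3],[[5,-1.4,0],0.016,-0.3],[[5,-1.3,0],0.016,-0.3],[[5,-1.2,0],0.016,-0.3],[[5,-1.2,0],0.016,-0.3],[[5,-1.1,0],0.014,-0.3]]'; python3 -c "
from h import *
side(3,'c2s')
W=viewer.get_image('wrist')[0];S=np.load('pics/c2s.npz')['im'];cv2.imwrite('pics/c2m.png',np.hstack([cv2.resize(S[150:290,280:460],(450,350),interpolation=2),cv2.resize(W[200:,150:500],(350,350))])[:,:,::-1])"
```

```text
time_s: 20.6
position: [0.5365, -0.0042, 0.0212]
tool_rot: [[-0.996, 0.059, 0.065], [0.057, 0.998, -0.027], [-0.067, -0.023, -0.997]]
ft_force: [-2.0, -0.3, 1.7]
grip_width: 0.0304
unit 3 n 283 res 1.5 tool ang 0.3 tool in nest [-108.8   -4.4] unit ang in nest -1.0 bowl mid in nest [-21.8  -2.9] unit in nest (if touching) [-77.8  -1.9] bowl rel tool [ 0.94 -0.02]
```

View pics/c2m.png

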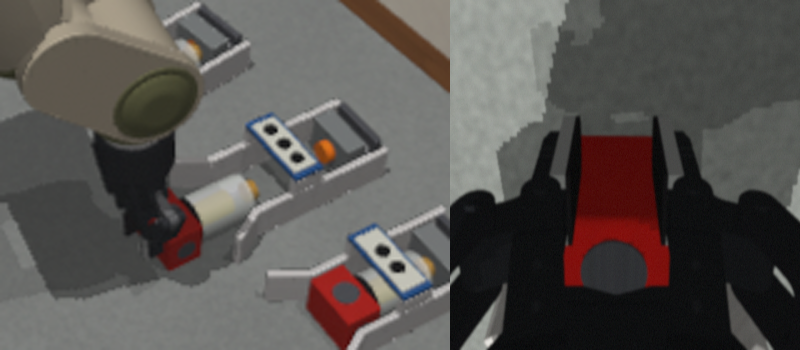

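```bash
python3 -m pendant '[[[5,0.1,0],0,-0.3],[[5,0.1,0],0,-0.3],[[5,0.1,0],0,-0.3],[[5,0.1,0],0,-0.3],[[5,0.1,0],0,-0.3],[[5,0.1,0],0,-0.3],[[5,0.1,0],0,-0.3],[[5,0.1,0],0,-0.3]]'; python3 -c "
from h import *
side(3,'c3s')"; python3 -m pendant '[[[5,-0.2,0],0,-0.3],[[5,-0.2,0],0,-0.3],[[5,-0.3,0],0,-0.3],[[5,-0.3,0],0,-0.3]]'
```

```text
time_s: 21.7
position: [0.5792, -0.0034, 0.0211]
tool_rot: [[-0.996, 0.059, 0.066], [0.058, 0.998, -0.028], [-0.067, -0.024, -0.997]]
ft_force: [-3.9, 0.1, 1.8]
grip_width: 0.0302
unit 3 n 349 res 2.31 tool ang 0.3 tool in nest [-66.2  -0.8] unit ang in nest 0.7 bowl mid in nest [20.8  1.7] unit in nest (if touching) [-35.2   1.1] bowl rel tool [2.09 0.01]
time_s: 22.25
position: [0.6011, -0.0045, 0.0212]
tool_rot: [[-0.996, 0.059, 0.066], [0.058, 0.998, -0.028], [-0.068, -0.024, -0.997]]
ft_force: [-3.9, -0.0, 1.3]
grip_width: 0.03
```

```bash
python3 -m pendant '[[[5,-0.3,0],0,-0.3],[[5,-0.3,0],0,-0.3],[[5,-0.3,0],0,-0.3],[[5,-0.3,0],0,-0.3],[[3,-0.2,0],0,-0.3]]'
```

```text
time_s: 22.88
position: [0.6259, -0.006, 0.0212]
tool_rot: [[-0.996, 0.059, 0.066], [0.058, 0.998, -0.028], [-0.068, -0.024, -0.997]]
ft_force: [-3.4, -0.2, 2.0]
grip_width: 0.0301
```

```bash
python3 -m pendant '[[[2,-0.1,0],0,-0.3],[[2,-0.1,0],0,-0.3]]'
```

```text
time_s: 23.12
position: [0.6299, -0.0062, 0.0211]
tool_rot: [[-0.996, 0.059, 0.066], [0.058, 0.998, -0.027], [-0.067, -0.024, -0.997]]
ft_force: [-5.0, 0.7, 2.2]
grip_width: 0.0299
```

```bash
python3 -m pendant '[[[2,-0.1,0],0,-0.3]]'
```

```text
time_s: 23.25
position: [0.6319, -0.0063, 0.0211]
tool_rot: [[-0.996, 0.059, 0.065], [0.058, 0.998, -0.027], [-0.067, -0.024, -0.997]]
ft_force: [-3.8, 0.2, 1.7]
grip_width: 0.03
```

```bash
python3 -m pendant '[[[1.5,-0.1,0],0,-0.3]]'
```

```text
time_s: 23.38
position: [0.6334, -0.0064, 0.0211]
tool_rot: [[-0.996, 0.059, 0.065], [0.058, 0.998, -0.027], [-0.067, -0.024, -0.997]]
ft_force: [-5.0, 0.3, 2.5]
grip_width: 0.0298
```

Tool at about x = -11.9 in nest 3, with contact expected in the next few mm.

```bash
python3 -m pendant '[[[1.5,-0.1,0],0,-0.3]]'
```

```text
time_s: 23.5
position: [0.6348, -0.0064, 0.0211]
tool_rot: [[-0.996, 0.059, 0.065], [0.058, 0.998, -0.027], [-0.066, -0.024, -0.998]]
ft_force: [-4.8, 0.7, 2.5]
grip_width: 0.0298
```

```bash
python3 -m pendant '[[[1.5,-0.1,0],0,-0.3]]'
```

```text
time_s: 23.62
position: [0.6362, -0.0065, 0.0211]
tool_rot: [[-0.996, 0.059, 0.064], [0.058, 0.998, -0.027], [-0.066, -0.023, -0.998]]
ft_force: [-7.8, 0.3, 4.9]
grip_width: 0.03
```

```bash
python3 -m pendant '[[[1,-0.1,0],0,-0.3]]'
```

```text
time_s: 23.75
position: [0.6364, -0.0065, 0.0211]
tool_rot: [[-0.996, 0.059, 0.062], [0.058, 0.998, -0.027], [-0.064, -0.023, -0.998]]
ft_force: [-10.3, 0.4, 6.8]
grip_width: 0.0299
```

```bash
python3 -m pendant '[[[-6,0.3,0],0,-0.3],[[-15,1,0],0,-0.3],[[-20,1,0],0,-0.3],[[-10,0,50],0,-0.3],[[-10,0,50],0,-0.3],[[-25,10,30],0,-0.3],[[-30,10,0],0,-0.3],[[-30,10,0],0,-0.3],[[-30,10,0],0,-0.3],[[-30,10,0],0,-0.3],[[-20,0,0],0,-0.3]]'; python3 - <<'E'
from h import *
im,W=look('d0'); unit(1,im,W,640,178,75); unit(2,im,W,643,-181,75); unit(3,im,W,665,-8,75)
S,_=shot('side','d0s')
cv2.imwrite('pics/d0m.png',np.hstack([cv2.resize(im[105:225,215:435],(440,240),interpolation=2),cv2.resize(S[140:310,290:490],(282,240),interpolation=2)])[:,:,::-1])
E
```

```text
time_s: 25.12
position: [0.4107, 0.046, 0.1566]
tool_rot: [[-0.994, 0.061, 0.088], [0.058, 0.998, -0.03], [-0.089, -0.025, -0.996]]
ft_force: [0.1, -0.8, 1.1]
grip_width: 0.0299
unit 1 c [640.5 175.3] size [43.3 62.3] z 48.5 ang [0.8 3.  9.6] in nest [17.  -4.6] dang -3.7 240
unit 2 c [ 643.9 -181.8] size [63.  42.3] z 48.1 ang [ -8.1  -8.5 -13. ] in nest [10.3 -1. ] dang -3.4 229
unit 3 c [665.5  -8.2] size [60.1 41.9] z 48.3 ang [-0.7 -2.8 -8.6] in nest [20.2  0. ] dang 3.0 233
```

View pics/d0m.png

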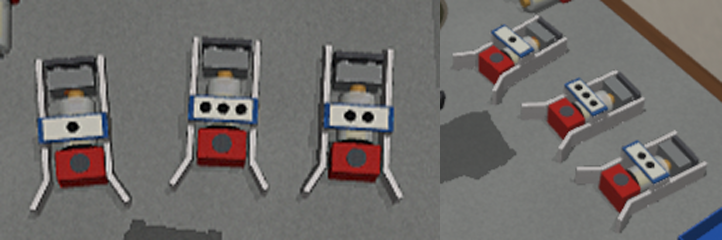

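The final picture shows all three red heads at their channel mouths. The brass stubs meet the grey stops and no orange plungers are showing. I'm handing in.

```bash
python3 -c "
from h import *
print(ticket.close_job())"
```

```text
the job is handed in; nothing more can be done
None
```

I slid units 1, 2 and 3, in that order, bowl first under their bridges until each met its stop, and handed the job in at about 25 s of the 72 s allowed. Nothing reported a verdict, so this rests on my own last checks.

| Unit | x in nest (mm) | y in nest (mm) | Angle off nest (about ±3° noise) | Highest force read while pushing |
|---|---|---|---|---|
| 1 | 17.0 | -4.6 | -3.7° | 8 N |
| 2 | 10.3 | -1.0 | -3.4° | 11 N |
| 3 | 20.2 | 0.0 | 3.0° | 10 N |

- **Home against the stops:** these x values put the stub tips at 121, 114 and 124 mm. From the first picture I had measured the stop faces at about 121.5, 112.5 and 124 mm. The force also rose sharply at each stop.
- **Switches:** I could not read the plungers directly. In the last picture none showed orange in front of its stop.
- **Force:** these are wrist readings at the end of each call, well under the 25 N limit. I did not see peaks between readings.
- **Bystanders:** the pushing paths stayed clear of the jar, carton, bin and look-alikes. I did not re-measure their positions at the end.

**Disagreements:**
- The top and side cameras differed by about 3 mm in y; I used the top camera.
- The side-camera fit of the bowl became unreliable as each unit entered its nest, so from there I went by the tool pose and the pictures.
- The tool tilted by up to about 5° over the run, with no visible effect on the units.
- Unit 1 lies close to one channel wall, inside the 8 mm tolerance.

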